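Half-lit sample on the backlight viewer

TASK

Slide the carrier with the amber sample along its guides, under the hood of the backlight viewer, until it is fully home against its stop. Then draw the sprung shutter half open by its red knob, to the red line on the scale, so that half of the sample is lit from below and half stays dark for comparison; finish while holding the knob there, because the spring shuts it as soon as it is let go. Do not disturb the other things on the bench.

Things in the scene. Friction and masses are not known exactly. Their poses are not given: they have to be found in the camera images.
- viewer: backlight sample viewer: fixed white case 290 mm (x) x 270 mm (y) x 60 mm high; its flat top plate is 60 mm above the bench. Origin: centre of its underside. Axes: x from its front (robot's side) to its back, y to its left, z up. The window's centre lies at x +70, y +55, z +60 mm
- window (a point): centre of the lit 80 x 80 mm window, level with the viewer's top plate; axes as the viewer's. A black shading hood, open at the top, stands round it: outside 112 x 112 mm, walls 4 to 6 mm, its top 46 mm above the plate. The carrier enters beneath the hood's right (-y) wall and stops against its left wall
- slot (a point): middle, at plate level, of the entry slot under the hood's right wall: 100 mm wide (x), 13 mm high, 54 mm to the -y side of the window's centre; axes as the viewer's. Two aluminium guide rails, 10 mm high, inner faces 100 mm apart, lead along y to it from the viewer's right edge (136 mm)
- sample (a point): centre of the amber glass in the black carrier, a flat frame 96 mm wide (x), 8 mm thick, reaching from 115 mm behind (-y) to 50 mm ahead (+y) of this point; 0.13 to 0.25 kg, loose between the rails, axes along the viewer's. This point is 4 mm above its underside. It starts 50 to 105 mm short; fully home, it lies straight above window
- tab (a point): middle of the white upright grip tab at the carrier's trailing end: 12 mm (x) x 26 mm (y), top 42 mm, foot 8 mm above the carrier's underside; this point is 25 mm above the underside and 98 mm to the -y side of the sample's centre. It stays outside the hood, 29 mm clear of it when home
- knob (a point): red round knob of the shutter, 21 mm diameter, from 4 to 41 mm above the top plate, in front of the hood; origin on its axis 23.5 mm above the plate, axes as the viewer's. Closed, it stands 100 mm to the -x side of the window's centre, 33 mm clear of the hood; it slides towards the viewer's front (-x). Its pointer runs along the scale at its left
- half_line (a point): middle of the long red line (3 x 21 mm) across the scale that marks half travel, on the top plate 140 mm to the -x side and 23 mm to the +y side of the window's centre; the knob's thin red pointer stands on this line when the shutter is half open
- shutter (a joint): opening of the shutter in m: 0 closed, 0.080 fully open, 0.040 half; the knob moves with it along the viewer's -x. A spring always pulls it shut: about 4 N to start, 8.4 N at half, 12.8 N fully open; it snaps shut when let go
- loupe: bystander: black stand loupe, 42 mm diameter, 42 mm high, standing on the viewer's top plate near its front right corner; origin: centre of its underside
- green_carrier: bystander: a second carrier, same shape as the amber one but with a green sample, lying on the bench to the left of the viewer; origin: underside, below the middle of its glass
- tile: bystander: blue ceramic tile 98 x 98 x 9 mm on the bench to the right of the viewer; origin: centre of its underside
- stone: bystander: marble sample 100 x 60 x 18 mm on the bench to the right of the viewer; origin: centre of its underside
- tape: bystander: yellow ring of tape, 88 mm diameter, 24 mm high, on the bench; origin: centre of its underside
- mug: bystander: white mug, 82 mm diameter, 92 mm high, on the bench; origin: centre of its underside
- wood_chip: bystander: wood sample 120 x 50 x 12 mm on the bench; origin: centre of its underside
Mind the look-alikes: they are no part of the job. What is shaped like the part that bears sample but blue or brown is not meant.

How it is judged:
On the way, in this order (a step that is already met when the one before it is completed fails the run):
1. the amber carrier is slid fully home under the hood, the shutter still shut (y of sample in the frame of window between -0.005 and 0.005 m and x of sample in the frame of window between -0.006 and 0.006 m and z of sample in the frame of window below 0.008 m and angle between sample's own z axis and vertical below 0.05 rad and value of joint shutter below 0.01 m), for 0.2 s.
2. the shutter is held at half travel by the gripper (y of sample in the frame of window between -0.005 and 0.005 m and x of sample in the frame of window between -0.006 and 0.006 m and z of sample in the frame of window below 0.008 m and angle between sample's own z axis and vertical below 0.05 rad and value of joint shutter between 0.035 and 0.045 m and contact force between the fingers and shutter above 3 N and velocity of joint shutter between -0.01 and 0.01 m/s), for 0.5 s.
At the end, for the whole second after the job is handed in: The amber carrier lies flat and fully home (sample within 5 mm of the window's centre along the guides), and the fingers hold the shutter still by its knob at half travel, 40 mm within 5 mm, bearing the spring with more than 3 N (all of step 2); the arm keeps its last pose, push and grip.
It fails at once if a bystander (loupe, green carrier, tile, stone, tape, mug or wood sample) is moved more than 20 mm (distance of any of loupe, green_carrier, tile, stone, tape, mug, wood_chip from where it was at the start of the episode above 0.02 m).
It also fails if it takes over 43 s, if anything falls off the work surface, if the arm or the gripper's body presses on something with over 40 N, if the wrist force passes 120 N, or if a joint passes its speed limit or range.

ROBOT

A 7-joint arm with a two-finger parallel gripper is mounted at the origin on the work surface. World frame = base frame: x ahead of the robot, y to its left, z up, the work surface at z = 0. Lengths are in m, angles in rad, forces in N, time in s.
With the tool pointing down it reaches from about 0.425 to 0.875 m from the base axis. Payload 4.7 kg.
Tool frame: the origin (TCP) lies at the very end of the fingers, on their centre line; the grasp point (between the pads) lies 19 mm behind it; z points along the fingers, y is the line along which they close (so a half turn about z gives the same grasp; the last joint's range is limited). The gripper opens to 85 mm and grips with 20 to 120 N. Pads are 22 mm wide; open, the fingers measure 114 mm over their backs; the gripper's body (76 mm by 85 mm) begins 54 mm behind the grasp point. The pads swing forward as they close: fully open they stand 13 mm farther back than shut.
Start: joints at [-1.279, 0.321, -0.07, 1.45, 0.023, 1.371, -0.057], TCP at [0.178, 0.625, 0.231] pointing down, gripper open.
Joint ranges: [-2.86, 2.86], [-0.3, 2.09], [-1.38, 1.24], [0.06, 2.45], [-1.56, 4.7], [0.09, 2.05], [-2.69, 2.69]. Speed limits (rad/s): [2.57, 2.57, 3.14, 3.14, 3.14, 3.14, 3.14].

INTERFACE

Orientations are given as a unit quaternion [w, x, y, z].
In Python, from cell import ctrl gives the robot as it stands.
- The arm moves only by the tool arm_command, never from a script. Its argument "rows" is a list that holds one entry, the list of rows, each a list of 7 numbers: the shift along the tool's x, y, z as a fraction of full scale, then the turn, a rotation vector about the tool's x, y, z as a fraction of full scale, then the gripper command: -1 is fully open, 1 is shut, values between are in proportion. A call has 1 to 8 rows; each row shifts and turns the commanded pose from where the row before left it, along the tool's axes as they then stand; what a row does not reach is not made up. Full scale, the value 1, is 3 cm for a shift and 0.1 rad for a turn. A row lasts 1/10 s, in which the tool goes at most 50 mm and 8.59 degrees, less where a joint would pass 70% of its speed; a pose out of reach is approached as far as the arm can. A call with a number of a shift or a turn outside -1 to 1 is refused whole. A call with a gripper value outside its range is refused whole. The fingers move at their own pace and stop on an object; "squeeze" is the grip in N (left out, the last holds). Time passes only in rows, so rows that do not move let the fingers close. It gives the time, the measured TCP pose, the force, the opening and the grip force at its end, in the units of the state.
- ctrl.get_state(): the state, without advancing time (a new reading comes with each control period).
- ctrl.read_camera(name): name is "scene" or "top" or "wrist"; returns a dict with "color" (420x560x3 uint8, blue, green, red), "fx", "fy", "cx", "cy" (pixels), "camera_from_world" (4x4, takes a point from world to camera coordinates); the wrist camera has in their place "mount" (4x4, takes a point from camera to tool coordinates, whose origin is the TCP and whose axes are the flange's). Camera axes: x right, y up, looking along -z (the intrinsics and any distortion apply to the point x, -y, -z); pixel columns grow to the right and rows downward; lengths in m; the calibration is good to about 2 mm. A picture is of the moment at which its call begins: read the wrist's pose just before it. There is no depth.
- ctrl.job_done(): hands the job in; it is judged then, once.
Trained networks look in the newest picture that a camera, given by its name, has taken for a name from the list of things; names that differ only in an ending like _2 or _b are one class to them, and where a whole thing is asked for, a point or a joint stands for the part that bears it (a point fixed in the world has none). Each returns a list of dicts, best first, with "conf" (0 to 1); they miss things now and then, are a little off and sometimes report something else, mostly with a low value. They report only what shows in the picture. A call takes as long as a camera call. They do not tell look-alikes from the thing itself.
- ctrl.boxes_of(camera, thing): "pixel" ([column, row] in pixels, amid what is visible of it).
- ctrl.pinpoint(camera, thing): "pixel" ([column, row] in pixels: a listed point, or the origin of a listed thing).
The state is a dict: "time": time; "joint_positions": joint angles; "joint_vel": joint speeds; "joint_torque": joint torques, N m; "tool_pos": TCP position; "tcp_rot": TCP orientation; "ft_force": force on the tool from outside, world axes, zero at the start; "moment": the same for the moment, N m; "gripper_width": opening from 0.0 (shut) to 1.0 (fully open); "finger_force": force on a finger pad.
Only numpy, scipy, OpenCV 4.12 (cv2) and the standard library are available. Lean on these libraries where they do the work, as an engineer would, in place of code of your own. Each camera call takes 0.05 s, during which the arm holds its last target. There are 200 camera calls.

## Working session

There is one attempt and no reset: what is moved stays moved. The work goes in short steps, Python scripts to look and compute and a tool call to move; the robot and the scene stay as the last step left them, time stands still between calls to the robot, and variables do not carry over. Pictures are saved under pics/ and viewed, at most 10 in all, crops included, and the job is handed in when it is done.

Besides the shell and the picture viewer there is one more tool, called after "Request:" as name(argument=value, ...), one argument or row to a line, values as JSON. arm_command: Moves the arm, as the interface text tells. Its arguments: {"type":"object","properties":{"rows":{"type":"array","items":{"type":"array","items":{"type":"array","items":{"type":"number","minimum":-1,"maximum":1}}}},"squeeze":{"type":"number"}},"required":["rows"]}

```bash
mkdir -p pics; cat > h.py <<'E'
import numpy as np, cv2
from cell import ctrl
from scipy.spatial.transform import Rotation as R
def ray(c,px,st=None):
    d=np.array([(px[0]-c['cx'])/c['fx'],-(px[1]-c['cy'])/c['fy'],-1.])
    if 'camera_from_world' in c: M=np.linalg.inv(c['camera_from_world'])
    else:
        q=st['tcp_rot']; T=np.eye(4); T[:3,:3]=R.from_quat([q[1],q[2],q[3],q[0]]).as_matrix(); T[:3,3]=st['tool_pos']; M=T@c['mount']
    return M[:3,3],M[:3,:3]@d
def onz(c,px,z,st=None):
    o,d=ray(c,px,st); return o+d*(z-o[2])/d[2]
E
python3 - <<'E'
from h import *
s=ctrl.get_state(); print({k:np.round(v,3).tolist() for k,v in s.items()})
zs=dict(window=.06,slot=.06,sample=.064,tab=.085,knob=.0835,half_line=.06,viewer=0,loupe=.06,tile=0,stone=0,green_carrier=0,tape=0,mug=0,wood_chip=0)
for n in ['scene','top']:
    c=ctrl.read_camera(n); cv2.imwrite(f'pics/{n}.png',c['color']); print(n,[k for k in c],c['fx'])
    for t,z in zs.items():
        for r in ctrl.pinpoint(n,t)[:3]: print(t,np.round(r['pixel']),round(r['conf'],2),onz(c,r['pixel'],z).round(4))
E
```

```text
{'time': 0.0, 'joint_positions': [-1.279, 0.322, -0.07, 1.452, 0.023, 1.371, -0.057], 'joint_vel': [0.001, 0.0, 0.0, 0.002, 0.0, 0.001, -0.0], 'joint_torque': [-0.0, -49.358, -0.382, -31.433, 0.013, 0.011, -0.0], 'tool_pos': [0.178, 0.625, 0.23], 'tcp_rot': [-0.0, 0.138, 0.99, -0.001], 'ft_force': [-0.473, 0.255, -0.249], 'moment': [0.018, 0.005, -0.042], 'finger_force': 0.0, 'gripper_width': 1.002}
scene ['color', 'fx', 'fy', 'cx', 'cy', 'camera_from_world'] 542.1502251921112
window [332. 231.] 0.82 [0.5823 0.0099 0.06  ]
window [285. 267.] 0.35 [ 0.5647 -0.1542  0.06  ]
slot [318. 242.] 0.73 [ 0.5765 -0.0412  0.06  ]
slot [256. 317.] 0.26 [ 0.6066 -0.3026  0.06  ]
sample [293. 130.] 0.96 [0.2489 0.2332 0.064 ]
sample [154. 225.] 0.95 [ 0.2163 -0.286   0.064 ]
sample [311. 248.] 0.82 [ 0.5772 -0.0704  0.064 ]
tab [122. 243.] 0.69 [ 0.2194 -0.3852  0.085 ]
tab [286. 267.] 0.65 [ 0.5782 -0.1664  0.085 ]
tab [319. 110.] 0.64 [0.2653 0.3381 0.085 ]
knob [302. 202.] 0.57 [0.4702 0.0199 0.0835]
half_line [297. 200.] 0.7 [0.4438 0.0293 0.06  ]
half_line [399. 133.] 0.7 [0.5004 0.4361 0.06 
[... 929 characters left out ...]
5742 -0.1765  0.085 ]
tab [384. 296.] 0.56 [ 0.1806 -0.3447  0.085 ]
knob [301. 171.] 0.68 [ 0.58   -0.0876  0.0835]
knob [270. 198.] 0.58 [0.4882 0.0126 0.0835]
half_line [265. 215.] 0.95 [0.4347 0.0308 0.06  ]
viewer [289. 198.] 0.55 [ 0.5092 -0.0497  0.    ]
viewer [222. 224.] 0.17 [0.4122 0.1799 0.    ]
loupe [313. 223.] 0.55 [ 0.4094 -0.1284  0.06  ]
tile [350. 226.] 0.83 [ 0.4122 -0.2595  0.    ]
stone [354. 179.] 0.65 [ 0.5798 -0.2791  0.    ]
green_carrier [219. 224.] 0.76 [0.4145 0.1922 0.    ]
tape [155. 161.] 0.58 [0.6394 0.4297 0.    ]
mug [133. 208.] 0.96 [0.4652 0.4942 0.    ]
wood_chip [418. 196.] 0.71 [ 0.5213 -0.4985  0.    ]
wood_chip [130. 209.] 0.55 [0.4637 0.5039 0.    ]
```

```bash
python3 - <<'E'
import cv2
a=cv2.imread('pics/scene.png'); b=cv2.imread('pics/top.png')
cv2.imwrite('pics/crop.png',cv2.resize(a[170:330,200:400],None,fx=3.7,fy=3.7,interpolation=2))
cv2.imwrite('pics/topcrop.png',cv2.resize(b[120:320,110:450],None,fx=2.3,fy=2.3,interpolation=2))
E
```

```text
(no output)
```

View pics/crop.png

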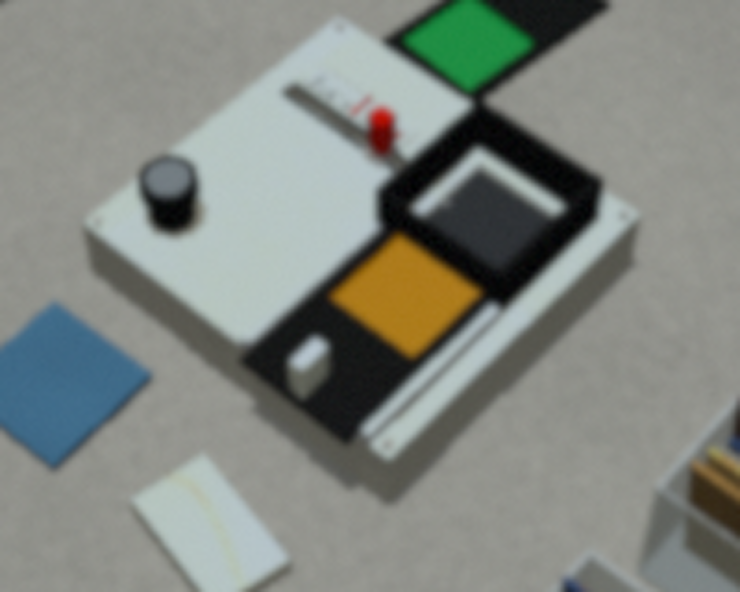

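View pics/topcrop.png

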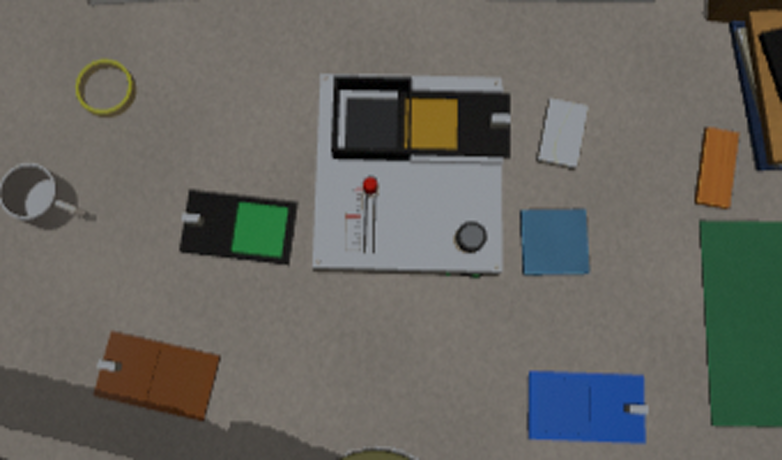

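Picture: the amber carrier is at top pixel (300,174), with its tab at (328,173), partly under the hood of the viewer. Look-alikes in the top image are green (219,224), brown (186,289) and blue (353,295). I choose the amber one in the viewer's rails, and the close crop confirms it. The knob is at (270,198), the half line at (265,215) and the loupe at (313,223).

```bash
cat >> h.py <<'E'
def plan(way,g,yaw=None):
    """way: list of (target xyz, rows); yaw: world angle wanted for tool y; prints rounded rows"""
    s=ctrl.get_state(); q=s['tcp_rot']; M=R.from_quat([q[1],q[2],q[3],q[0]]).as_matrix(); p=np.array(s['tool_pos'])
    left=0 if yaw is None else -(yaw-np.arctan2(M[1,1],M[0,1])); out=[]
    for t,n in way:
        for k in range(n):
            d=(np.array(t)-p)/(n-k); sh=np.clip(np.round(M.T@d/.03,2),-1,1); w=np.clip(round(left/.1,2),-1,1)
            out.append([*(sh+0.).tolist(),0,0,float(w),g]); p=p+M@sh*.03; left-=w*.1
            M=M@R.from_rotvec([0,0,w*.1]).as_matrix()
    for i in range(0,len(out),8): print(out[i:i+8])
    print('end',p.round(4),'left',round(left,3))
E
python3 - <<'E'
from h import *
plan([((.48,.35,.27),12),((.53,-.09,.27),15)],-1,0.)
E
```

```text
[[-1.0, -0.5, -0.11, 0, 0, 1.0, -1], [-1.0, -0.4, -0.11, 0, 0, 1.0, -1], [-1.0, -0.29, -0.11, 0, 0, 1.0, -1], [-1.0, -0.18, -0.11, 0, 0, 1.0, -1], [-1.0, -0.06, -0.11, 0, 0, 1.0, -1], [-1.0, 0.05, -0.11, 0, 0, 1.0, -1], [-1.0, 0.18, -0.1, 0, 0, 1.0, -1], [-1.0, 0.3, -0.11, 0, 0, 1.0, -1]]
[[-1.0, 0.43, -0.1, 0, 0, 1.0, -1], [-1.0, 0.56, -0.11, 0, 0, 1.0, -1], [-1.0, 0.7, -0.1, 0, 0, 1.0, -1], [-1.0, 0.87, -0.11, 0, 0, 1.0, -1], [-1.0, 0.02, 0.0, 0, 0, 0.93, -1], [-1.0, 0.12, 0.0, 0, 0, 0.0, -1], [-1.0, 0.12, 0.0, 0, 0, 0.0, -1], [-1.0, 0.12, 0.0, 0, 0, 0.0, -1]]
[[-1.0, 0.12, 0.0, 0, 0, 0.0, -1], [-1.0, 0.12, 0.0, 0, 0, 0.0, -1], [-1.0, 0.12, 0.0, 0, 0, 0.0, -1], [-1.0, 0.12, 0.0, 0, 0, 0.0, -1], [-1.0, 0.12, 0.0, 0, 0, 0.0, -1], [-1.0, 0.12, 0.0, 0, 0, 0.0, -1], [-1.0, 0.12, 0.0, 0, 0, 0.0, -1], [-1.0, 0.12, 0.0, 0, 0, 0.0, -1]]
[[-1.0, 0.12, 0.0, 0, 0, 0.0, -1], [-1.0, 0.12, 0.0, 0, 0, 0.0, -1], [-1.0, 0.12, 0.0, 0, 0, 0.0, -1]]
end [ 0.53   -0.0804  0.27  ] left 0.0
```

Request:
arm_command(
  rows=[
    [[-1.0,-0.5,-0.1,0,0,1,-1],[-1.0,-0.4,-0.1,0,0,1,-1],[-1.0,-0.3,-0.1,0,0,1,-1],[-1.0,-0.2,-0.1,0,0,1,-1],[-1.0,-0.05,-0.1,0,0,1,-1],[-1.0,0.05,-0.1,0,0,1,-1],[-1.0,0.2,-0.1,0,0,1,-1],[-1.0,0.3,-0.1,0,0,1,-1]],
  ],
)

```text
time: 2.3
tool_pos: [0.3644, 0.4572, 0.2557]
tcp_rot: [-0.0, 0.515, 0.857, 0.0]
ft_force: [0.9, 0.1, -0.4]
gripper_width: 1.003
finger_force: 0.0
```

Request:
arm_command(
  rows=[
    [[-1.0,0.4,-0.1,0,0,1,-1],[-1.0,0.55,-0.1,0,0,1,-1],[-1.0,0.7,-0.1,0,0,1,-1],[-1.0,0.85,-0.1,0,0,1,-1],[-1.0,0.0,0,0,0,0.93,-1],[-1.0,0.1,0,0,0,0,-1],[-1.0,0.1,0,0,0,0,-1],[-1.0,0.1,0,0,0,0,-1]],
  ],
)

```text
time: 3.1
tool_pos: [0.4866, 0.2475, 0.2674]
tcp_rot: [-0.0, 0.707, 0.707, 0.0]
ft_force: [-0.0, -0.5, 0.8]
gripper_width: 0.998
finger_force: 0.0
```

Request:
arm_command(
  rows=[
    [[-1.0,0.1,0,0,0,0,-1],[-1.0,0.1,0,0,0,0,-1],[-1.0,0.1,0,0,0,0,-1],[-1.0,0.1,0,0,0,0,-1],[-1.0,0.1,0,0,0,0,-1],[-1.0,0.1,0,0,0,0,-1],[-1.0,0.1,0,0,0,0,-1],[-1.0,0.1,0,0,0,0,-1]],
  ],
)

```text
time: 3.9
tool_pos: [0.5106, 0.0075, 0.2676]
tcp_rot: [0.0, 0.707, 0.707, 0.0]
ft_force: [0.1, -0.1, -0.6]
gripper_width: 1.003
finger_force: 0.0
```

Request:
arm_command(
  rows=[
    [[-0.8,0.1,0,0,0,0,-1],[-0.6,0,0,0,0,0,-1],[-0.3,0,0,0,0,0,-1],[0,0,0,0,0,0,-1]],
  ],
)

```text
time: 4.3
tool_pos: [0.5135, -0.0434, 0.2675]
tcp_rot: [0.0, 0.708, 0.706, 0.0]
ft_force: [-0.9, 0.1, 0.2]
gripper_width: 0.997
finger_force: 0.0
```

```bash
cat > look.py <<'E'
from h import *
import sys
s=ctrl.get_state(); c=ctrl.read_camera('wrist'); cv2.imwrite(f'pics/{sys.argv[1]}.png',c['color'])
print(s['time'],np.round(s['tool_pos'],4),np.round(s['tcp_rot'],4),s['gripper_width'])
for t,z in dict(window=.06,slot=.06,sample=.064,tab=.085,knob=.0835,half_line=.06,loupe=.06).items():
    for r in ctrl.pinpoint('wrist',t)[:2]: print(t,np.round(r['pixel']),round(r['conf'],2),onz(c,r['pixel'],z,s).round(4))
E
python3 look.py w1
```

```text
4.3 [ 0.5135 -0.0434  0.2675] [1.000e-04 7.079e-01 7.063e-01 2.000e-04] 0.9970391997129033
window [340. 130.] 0.65 [0.5775 0.0122 0.06  ]
slot [339. 185.] 0.71 [ 0.5793 -0.0465  0.06  ]
sample [ 51. 325.] 0.92 [ 0.2256 -0.2255  0.064 ]
sample [338. 214.] 0.85 [ 0.5796 -0.0786  0.064 ]
tab [333. 304.] 0.8 [ 0.5751 -0.1811  0.085 ]
knob [243. 132.] 0.63 [0.4789 0.0121 0.0835]
knob [342. 134.] 0.5 [0.575  0.0097 0.0835]
half_line [204. 107.] 0.55 [0.4377 0.0353 0.06  ]
loupe [186. 256.] 0.84 [ 0.4034 -0.132   0.06  ]
```

View pics/w1.png

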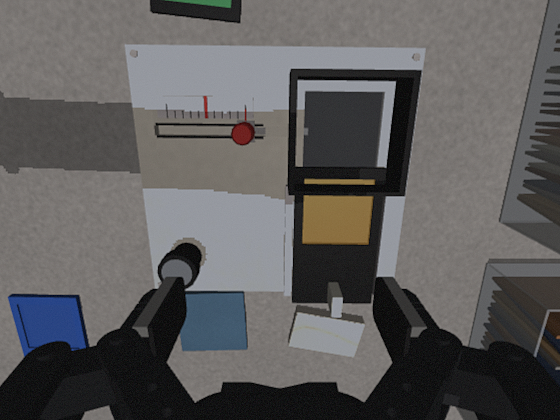

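The wrist view shows the viewer nearly square to the base: plate corners at (126,47) and (425,47), tab top at about (334,288), knob top at (242,131), half line at (206,106) and loupe at (180,262).

```bash
python3 - <<'E'
from h import *
s=ctrl.get_state(); c=ctrl.read_camera('wrist')
for n,p,z in [('cornFL',(126,47),.06),('BL',(425,47),.06),('FR',(157,292),.06),('screwL',(134,53),.06),('screwR',(416,57),.06),('halfline',(206,106),.06),('railend in front',(284,292),.06),('tabtop',(334,288),.102),('tabfoot',(337,317),.068),('knobtop',(242,131),.101)]:
    print(n,onz(c,p,z,s).round(4))
g=c['color']; cv2.imwrite('pics/w1c.png',cv2.resize(g[160:330,270:400],None,fx=3.5,fy=3.5,interpolation=2))
E
```

```text
cornFL [0.3657 0.0921 0.06  ]
BL [0.6544 0.0922 0.06  ]
FR [ 0.3636 -0.1789  0.06  ]
screwL [0.3726 0.0869 0.06  ]
screwR [0.6469 0.0835 0.06  ]
halfline [0.4391 0.0381 0.06  ]
railend in front [ 0.5196 -0.1789  0.06  ]
tabtop [ 0.5726 -0.1479  0.102 ]
tabfoot [ 0.585  -0.2094  0.068 ]
knobtop [0.4793 0.0164 0.101 ]
```

View pics/w1c.png

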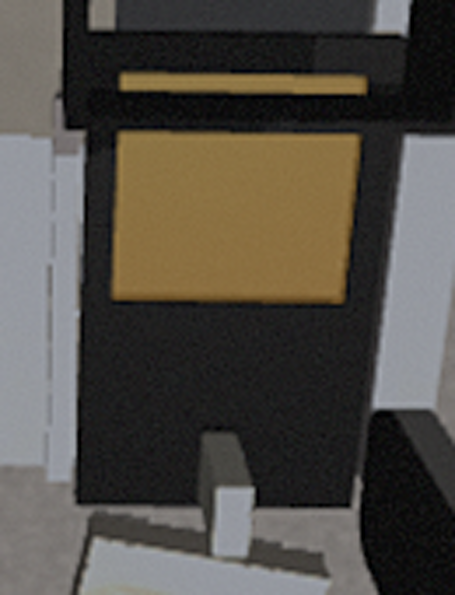

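The tab centre is near (.577,-.178). The bright patch at (337,309) is its top and the dark patch is its +y face. Viewer yaw is about 0 and the window is at about (.58,.012). I will push with shut fingers from behind the tab.

Request:
arm_command(
  rows=[
    [[-0.75,0.26,0.28,0,0,0,1],[-0.75,0.26,0.28,0,0,0,1],[-0.75,0.26,0.28,0,0,0,1],[-0.75,0.26,0.28,0,0,0,1],[-0.75,0.26,0.28,0,0,0,1],[-0.75,0.26,0.28,0,0,0,1],[-0.75,0.26,0.28,0,0,0,1],[-0.75,0.26,0.28,0,0,0,1]],
  ],
)

```text
time: 5.55
tool_pos: [0.5764, -0.2227, 0.1996]
tcp_rot: [-0.0, 0.707, 0.707, 0.0]
ft_force: [-0.4, -0.0, 0.1]
gripper_width: 0.0
finger_force: 0.0
```

Request:
arm_command(
  rows=[
    [[0,0,0,0,0,0,1],[0,0,0,0,0,0,1],[0,0,0,0,0,0,1]],
  ],
)

```text
time: 5.85
tool_pos: [0.5763, -0.2209, 0.2003]
tcp_rot: [-0.0, 0.707, 0.708, 0.0]
ft_force: [-0.1, 0.5, -0.4]
gripper_width: 0.002
finger_force: 0.0
```

```bash
python3 look.py w2
```

```text
5.85 [ 0.5763 -0.2209  0.2003] [-2.000e-04  7.066e-01  7.076e-01  4.000e-04] 0.0015940568890981785
sample [282.  20.] 0.69 [ 0.578  -0.0794  0.064 ]
tab [280. 151.] 0.92 [ 0.577  -0.1747  0.085 ]
loupe [69. 92.] 0.59 [ 0.405  -0.1302  0.06  ]
```

View pics/w2.png

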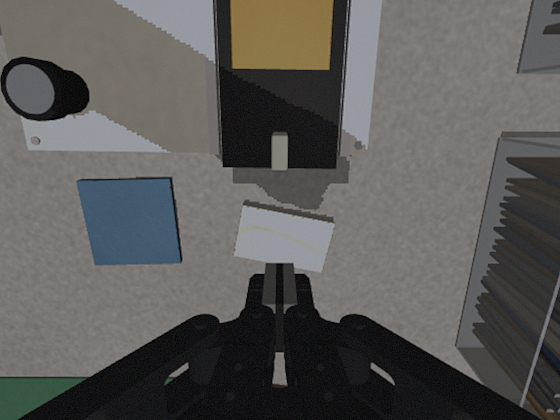

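The wrist view shows the shut fingers at column 280, in line with the tab at (280,151) and clear behind it. Next I descend and push.

Request:
arm_command(
  rows=[
    [[0,0,1,0,0,0,1],[0,0,1,0,0,0,1],[0,0,1,0,0,0,1],[0,0,0.95,0,0,0,1],[0,0,0,0,0,0,1],[0.3,0,0,0,0,0,1],[0.3,0,0,0,0,0,1],[0.3,0,0,0,0,0,1]],
  ],
)

```text
time: 7.05
tool_pos: [0.5773, -0.1945, 0.0835]
tcp_rot: [0.001, 0.707, 0.707, 0.001]
ft_force: [0.2, -0.2, 0.4]
gripper_width: 0.001
finger_force: 0.4
```

Request:
arm_command(
  rows=[
    [[0.3,0,0,0,0,0,1],[0.3,0,0,0,0,0,1],[0.3,0,0,0,0,0,1],[0.3,0,0,0,0,0,1],[0.3,0,0,0,0,0,1],[0.2,0,0,0,0,0,1],[0.2,0,0,0,0,0,1],[0,0,0,0,0,0,1]],
  ],
)

```text
time: 7.85
tool_pos: [0.576, -0.1368, 0.0814]
tcp_rot: [-0.0, 0.707, 0.708, 0.0]
ft_force: [0.2, 0.5, 0.4]
gripper_width: -0.003
finger_force: 0.0
```

Request:
arm_command(
  rows=[
    [[0.2,0,0,0,0,0,1],[0.2,0,0,0,0,0,1],[0.15,0,0,0,0,0,1],[0.1,0,0,0,0,0,1],[0,0,0,0,0,0,1]],
  ],
)

```text
time: 8.35
tool_pos: [0.576, -0.1178, 0.0816]
tcp_rot: [-0.0, 0.707, 0.707, 0.0]
ft_force: [0.4, -0.7, -0.3]
gripper_width: -0.002
finger_force: 0.0
```

Request:
arm_command(
  rows=[
    [[0.1,0,0,0,0,0,1],[0.1,0,0,0,0,0,1],[0,0,0,0,0,0,1]],
  ],
)

```text
time: 8.65
tool_pos: [0.576, -0.1122, 0.0816]
tcp_rot: [-0.0, 0.707, 0.707, 0.0]
ft_force: [0.4, 0.0, 0.6]
gripper_width: -0.005
finger_force: 0.0
```

```bash
python3 look.py w3
```

```text
8.65 [ 0.576  -0.1122  0.0816] [-2.000e-04  7.069e-01  7.073e-01  1.000e-04] -0.0046570781778768194
slot [287. 132.] 0.56 [ 0.5796 -0.0437  0.06  ]
sample [280.   6.] 0.96 [0.5764 0.009  0.064 ]
tab [280. 239.] 0.84 [ 0.5763 -0.0902  0.085 ]
tab [176. 124.] 0.24 [ 0.533  -0.0386  0.085 ]
half_line [ 96. 386.] 0.69 [ 0.4576 -0.2032  0.06  ]
loupe [175. 126.] 0.31 [ 0.525  -0.0412  0.06  ]
```

View pics/w3.png

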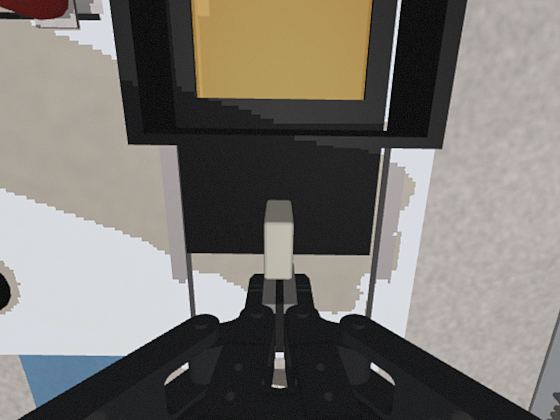

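The tab at (280,240) is being pushed with the sample nearly home, but there is no stop force yet. I'll continue.

Request:
arm_command(
  rows=[
    [[0.1,0,0,0,0,0,1],[0,0,0,0,0,0,1]],
  ],
)

```text
time: 9.25
tool_pos: [0.5759, -0.1109, 0.0817]
tcp_rot: [0.001, 0.707, 0.707, -0.001]
ft_force: [0.2, -3.6, 0.0]
gripper_width: 0.0
finger_force: 1.7
```

Request:
arm_command(
  rows=[
    [[0.08,0,0,0,0,0,1],[0,0,0,0,0,0,1]],
  ],
)

```text
time: 9.45
tool_pos: [0.5759, -0.1108, 0.0821]
tcp_rot: [0.002, 0.708, 0.706, -0.001]
ft_force: [-0.3, -6.7, 1.3]
gripper_width: -0.001
finger_force: 3.6
```

The stop is reached: 6.7 N at TCP y -.111, which puts the window at about y .011. Now I back off, rise and hover to see the knob.

Request:
arm_command(
  rows=[
    [[-0.5,0,0,0,0,0,1],[-0.5,0,-0.5,0,0,0,1],[0,0,-1,0,0,0,1],[0,0,-1,0,0,0,1],[0,0,-1,0,0,0,0],[0.5,-0.8,-0.5,0,0,0,0],[0.5,-0.8,0,0,0,0,0],[0.5,-0.8,0,0,0,0,0]],
  ],
)

```text
time: 10.25
tool_pos: [0.5036, -0.093, 0.2033]
tcp_rot: [0.0, 0.708, 0.706, 0.001]
ft_force: [-0.6, 0.4, 0.8]
gripper_width: 0.499
finger_force: 0.0
```

Request:
arm_command(
  rows=[
    [[0.5,-0.8,0,0,0,0,0],[0.5,0,0,0,0,0,0],[0,0,0,0,0,0,0],[0,0,0,0,0,0,0]],
  ],
)

```text
time: 10.65
tool_pos: [0.4804, -0.0632, 0.2025]
tcp_rot: [0.0, 0.707, 0.707, 0.001]
ft_force: [0.3, -0.4, -0.6]
gripper_width: 0.499
finger_force: 0.0
```

```bash
python3 look.py w4
```

```text
10.65 [ 0.4804 -0.0632  0.2025] [4.000e-04 7.072e-01 7.070e-01 6.000e-04] 0.49928004226268163
window [390. 236.] 0.74 [ 0.5848 -0.1004  0.06  ]
window [391. 180.] 0.36 [ 0.5801 -0.0458  0.06  ]
slot [305. 167.] 0.29 [ 0.5035 -0.0346  0.06  ]
sample [396. 116.] 0.67 [0.577  0.0083 0.064 ]
sample [ 36. 346.] 0.65 [ 0.2257 -0.2223  0.064 ]
tab [388. 237.] 0.59 [ 0.5744 -0.0904  0.085 ]
knob [278. 115.] 0.57 [0.4799 0.0099 0.0835]
half_line [227.  80.] 0.57 [0.4385 0.037  0.06  ]
loupe [201. 266.] 0.67 [ 0.4045 -0.1311  0.06  ]
```

View pics/w4.png

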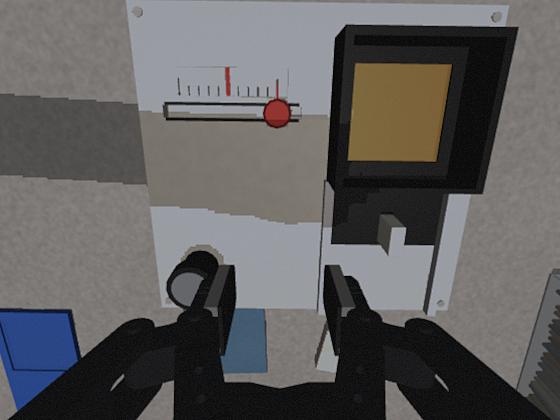

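The carrier sits home with the amber glass square in the hood at (400,112). The knob top is at (277,114), so about (.480,.012). I narrow the gripper, move over the knob and descend.

Request:
arm_command(
  rows=[
    [[0.9,0,0,0,0,0,0.15],[0.9,0,0,0,0,0,0.15],[0.7,-0.07,0,0,0,0,0.15],[0,0,0.7,0,0,0,0.15],[0,0,0.8,0,0,0,0.15],[0,0,0,0,0,0,0.15]],
  ],
)

```text
time: 11.65
tool_pos: [0.4756, 0.0125, 0.1539]
tcp_rot: [-0.001, 0.707, 0.707, -0.003]
ft_force: [-0.4, 0.7, 0.2]
gripper_width: 0.426
finger_force: 0.0
```

```bash
python3 - <<'E'
from h import *
s=ctrl.get_state(); print(s['tool_pos'],s['gripper_width'])
ims=[]
for n,(r,c0) in dict(scene=(150,230),wrist=(0,130)).items():
    c=ctrl.read_camera(n); g=c['color']; print(n,[(np.round(r['pixel']),r['conf']) for r in ctrl.pinpoint(n,'knob')[:2]])
    ims.append(cv2.resize(g[150:270,230:390] if n=='scene' else g[100:400,80:480],(400,300),interpolation=2))
cv2.imwrite('pics/k.png',np.hstack(ims))
E
```

```text
[0.47555558 0.01245791 0.15392786] 0.4258848417212046
scene [(array([301., 204.]), 0.47)]
wrist [(array([278., 230.]), 0.83)]
```

View pics/k.png

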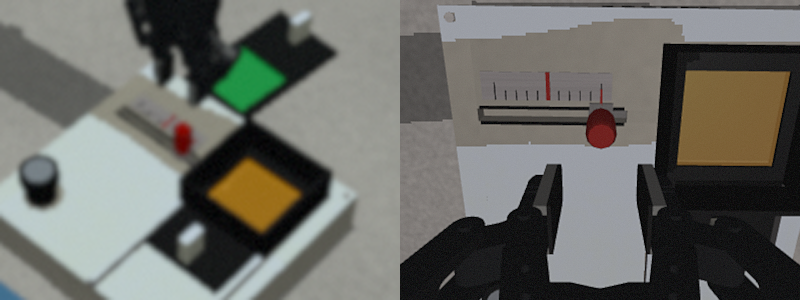

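The knob top at about (280,233) is centred between the pads (columns 240 and 320). I'll compute its position and then descend.

```bash
python3 - <<'E'
from h import *
s=ctrl.get_state(); c=ctrl.read_camera('wrist')
print(s['tool_pos'],onz(c,(280,233),.101,s),onz(c,(278,230),.0835,s))
E
```

```text
[0.47874747 0.01252066 0.15782495] [0.47929748 0.01328699 0.101     ] [0.47795531 0.00859095 0.0835    ]
```

Request:
arm_command(
  rows=[
    [[0,0,0.6,0,0,0,0.15],[0,0,0.6,0,0,0,0.15],[0,0,0.6,0,0,0,0.15],[0,0,0.6,0,0,0,0.15],[0,0,0.4,0,0,0,0.15],[0,0,0,0,0,0,0.15]],
  ],
)

```text
time: 12.5
tool_pos: [0.4771, 0.0125, 0.0718]
tcp_rot: [-0.0, 0.707, 0.707, -0.001]
ft_force: [0.5, 0.2, 0.8]
gripper_width: 0.424
finger_force: 0.0
```

Request:
arm_command(
  rows=[
    [[0,0,0,0,0,0,1],[0,0,0,0,0,0,1],[0,0,0,0,0,0,1],[0,0,0,0,0,0,1]],
  ],
  squeeze=50,
)

```text
time: 12.9
tool_pos: [0.4789, 0.0126, 0.0736]
tcp_rot: [0.001, 0.707, 0.707, 0.001]
ft_force: [0.2, 0.0, 2.0]
gripper_width: 0.225
finger_force: 49.3
```

Request:
arm_command(
  rows=[
    [[0,-0.1,0,0,0,0,1],[0,-0.2,0,0,0,0,1],[0,-0.2,0,0,0,0,1],[0,-0.2,0,0,0,0,1],[0,-0.2,0,0,0,0,1],[0,-0.2,0,0,0,0,1],[0,-0.2,0,0,0,0,1],[0,0,0,0,0,0,1]],
  ],
)

```text
time: 13.7
tool_pos: [0.441, 0.0131, 0.0736]
tcp_rot: [0.002, 0.707, 0.707, 0.003]
ft_force: [7.3, 0.1, -2.5]
gripper_width: 0.226
finger_force: 49.1
```

Request:
arm_command(
  rows=[
    [[0,0,0,0,0,0,1],[0,0,0,0,0,0,1]],
  ],
)

```text
time: 13.9
tool_pos: [0.4414, 0.0131, 0.0736]
tcp_rot: [0.002, 0.707, 0.707, 0.003]
ft_force: [8.2, 1.1, -2.5]
gripper_width: 0.224
finger_force: 49.2
```

```bash
python3 look.py w5; python3 - <<'E'
from h import *
a=cv2.imread('pics/w5.png')[60:320,60:500]; c=ctrl.read_camera('scene')
print(ctrl.get_state()['tool_pos'])
b=cv2.resize(c['color'][170:270,230:380],(390,260),interpolation=2); t=ctrl.read_camera('top')
cv2.imwrite('pics/k2.png',cv2.resize(np.hstack([a,b]),(800,251)))
E
```

```text
13.9 [0.4414 0.0131 0.0736] [0.0019 0.707  0.7072 0.0026] 0.2244558717842554
sample [540. 276.] 0.88 [0.5796 0.0081 0.064 ]
knob [276. 291.] 0.86 [0.4397 0.0112 0.0835]
[0.44150766 0.01311838 0.07360869]
```

View pics/k2.png

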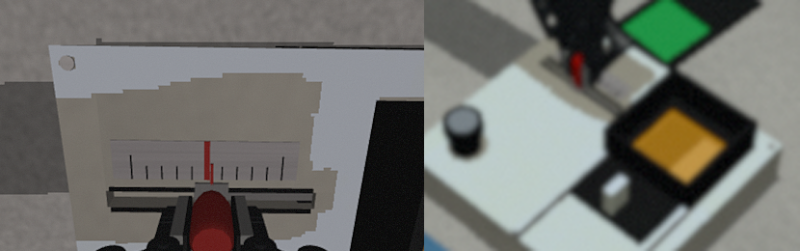

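The pointer at (212,172) stands about 2.4 mm short of the red line at (207,160). The spring force is 8.2 N. I'll pull 2.4 mm more.

Request:
arm_command(
  rows=[
    [[0,-0.08,0,0,0,0,1],[0,0,0,0,0,0,1],[0,0,0,0,0,0,1],[0,0,0,0,0,0,1],[0,0,0,0,0,0,1],[0,0,0,0,0,0,1],[0,0,0,0,0,0,1],[0,0,0,0,0,0,1]],
  ],
)

```text
time: 15.2
tool_pos: [0.4392, 0.0132, 0.0736]
tcp_rot: [0.002, 0.707, 0.707, 0.003]
ft_force: [7.9, 1.5, -2.9]
gripper_width: 0.226
finger_force: 49.3
```

```bash
python3 - <<'E'
from h import *
c=ctrl.read_camera('wrist')
cv2.imwrite('pics/k3.png',cv2.resize(c['color'][190:270,160:380],(770,280),interpolation=2))
E
```

```text
(no output)
```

View pics/k3.png

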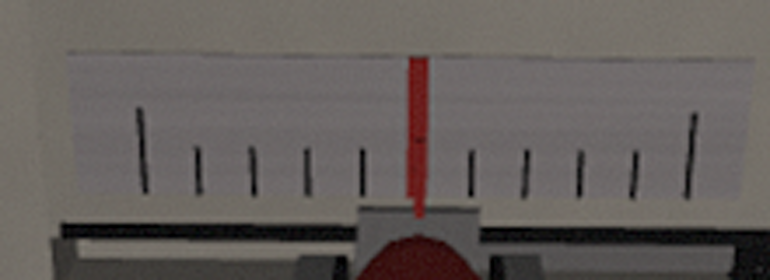

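The pointer at (419,205) stands on the red line at (418,130), and the hold is steady. I'm handing in.

```bash
python3 -c "
from cell import ctrl
print(ctrl.job_done())"
```

```text
the job is handed in; nothing more can be done
None
```

I pushed the amber carrier home against its stop, drew the shutter to the red half line and handed the job in at about 15 s with the gripper holding the knob at about 49 N against roughly 8 N of spring; the hand-in returned no verdict, and I saw no contact with the bystanders.

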